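Sort salvaged components into stock trays

TASK

Sort the five loose components on the bench (two can capacitors, two finned heat sinks, one transformer) into the three blue trays: each goes in the tray whose rear bay shows a fixed specimen of its kind, set down upright on the floor of that tray's large front bay, nearest the robot (there is room for two side by side). Keep the parts upright all the while, and leave the flux jar with the green lid where it stands.

Things in the scene. Friction and masses are not known exactly. Their poses are not given: they have to be found in the camera images.
- cap1: Loose can capacitor standing upright: black cylinder 30 mm in diameter, 48 mm tall, aluminium disc on top, about 60 g. One of two alike. Origin: centre of its underside; z up along its axis.
- cap2: Loose can capacitor standing upright: black cylinder 30 mm in diameter, 48 mm tall, aluminium disc on top, about 60 g. The other of the two. Origin: centre of its underside; z up along its axis.
- sink1: Loose finned heat sink of bare aluminium standing upright: block outline 26 (x) by 40 (y) by 44 (z) mm, seven upright fins running along x, so the two 26-mm-apart x sides are flush rows of fin ends; about 90 g. One of two alike. Origin: centre of its underside; z up. Its x axis starts within 0.6 rad of world x.
- sink2: Loose finned heat sink of bare aluminium standing upright: block outline 26 (x) by 40 (y) by 44 (z) mm, seven upright fins running along x, so the two 26-mm-apart x sides are flush rows of fin ends; about 90 g. The other of the two. Origin: centre of its underside; z up. Its x axis starts within 0.6 rad of world x.
- xfmr: Loose mains transformer, upright: dark laminated core 22 (x) by 44 (y) mm, 42 mm tall, on a steel foot 36 by 44 by 3 mm; copper coil 36 (x) by 27 (y) mm bulges from its x sides at 10 to 35 mm height; about 200 g. Grip its flat y sides, 44 mm apart. Origin: underside centre; z up; x starts within 0.5 rad of world x.
- tray_cap: Capacitors' tray: fixed blue tray, 140 (x) by 150 (y) mm outside; floor 3 mm thick, lips 12 mm high, 3 mm thick. A cross lip (x +20 to +23) parts the empty front bay (inside x -67 to +20, y +-72), for the parts, from the rear bay, where at x +45, y 0 a fixed can capacitor stands, its top 45 to 51 mm above the table. Other trays: same but for specimen. Origin: underside centre; x away from robot (within 0.14 rad), z up.
- tray_sink: Heat sinks' tray: fixed blue tray, 140 (x) by 150 (y) mm outside; floor 3 mm thick, lips 12 mm high, 3 mm thick. A cross lip (x +20 to +23) parts the empty front bay (inside x -67 to +20, y +-72), for the parts, from the rear bay, where at x +45, y 0 a fixed heat sink stands, its top 45 to 51 mm above the table. Other trays: same but for specimen. Origin: underside centre; x away from robot (within 0.14 rad), z up.
- tray_xfmr: Transformer's tray: fixed blue tray, 140 (x) by 150 (y) mm outside; floor 3 mm thick, lips 12 mm high, 3 mm thick. A cross lip (x +20 to +23) parts the empty front bay (inside x -67 to +20, y +-72), for the parts, from the rear bay, where at x +45, y 0 a fixed transformer stands, its top 45 to 51 mm above the table. Other trays: same but for specimen. Origin: underside centre; x away from robot (within 0.14 rad), z up.
- flux_jar: Loose flux jar, not to be moved: white pot, green lid, 45 mm in diameter, 39 mm tall, 70 g, among the parts. Origin: underside centre; z up. (Also between the parts, fixed, unlisted: small circuit boards, connector, memory stick, none over 9 mm high. Neighbouring loose things stand 90 mm or more apart, centre to centre.)
Things that resemble listed ones, but are neither listed nor needed, are in the scene too. What is shaped like the cap2 but yellow is not meant.

How it is judged:
By the outcome, as a careful person would: the job done as asked, in the order asked, and still so for the second after the job is handed in, with the robot touching nothing.
It also fails if it takes over 120 s, if anything falls off the work surface, if the arm or the gripper's body presses on something with over 40 N, if the wrist force passes 120 N, or if a joint passes its speed limit or range.

ROBOT

A 6-joint arm with a two-finger parallel gripper is mounted at the origin on the work surface. World frame = base frame: x ahead of the robot, y to its left, z up, the work surface at z = 0. Lengths are in mm, angles in rad, forces in N, time in s.
With the tool pointing down it reaches from about 325 to 775 mm from the base axis. Payload 9.3 kg.
Tool frame: the origin (TCP) lies where the fingers leave the gripper's body, on its centre line; the fingertips stand 73 mm ahead of it and the grasp point (between the pads) lies 54 mm ahead of it; z points along the fingers, y is the line along which they close (so a half turn about z gives the same grasp; the last joint's range is limited). The gripper opens to 85 mm and grips with 20 to 120 N. Pads are 22 mm wide; open, the fingers measure 114 mm over their backs; the gripper's body (76 mm by 85 mm) begins 54 mm behind the grasp point. The pads swing forward as they close: fully open they stand 13 mm farther back than shut.
Start: joints at [1.092, 0.259, 0.021, 1.334, 0, 1.418], TCP at [176.038, 521.064, 303.879] pointing down, gripper open.
Joint ranges: [-3.04, 3.04], [-0.91, 1.82], [-1.04, 1.36], [-1.92, 1.95], [-1.52, 1.45], [-3.14, 3.14]. Speed limits (rad/s): [2.22, 2.22, 2.79, 3.14, 3.14, 3.14].

INTERFACE

Orientations are given as a unit quaternion [w, x, y, z].
In Python, from bench import env, solver, capture, camera_model, close_job, status gives the robot as it stands. Calls block until the motion is done:
- env.reach(position, orientation): joint-space move of the TCP to a pose.
- env.line_to(position, velocity=150, rot=None): straight line of the TCP; rot=None keeps the orientation; velocity is the mean speed in mm/s.
- env.move_joints(angles): joint-space move.
- env.gripper_to(opening, grip_force=None): opening from 0.0 (shut) to 1.0 (fully open); grip_force is the grip in N (None keeps the last); returns when the fingers have stopped.
- env.pause(seconds).
- solver.ik(position, orientation): joint angles nearest the present ones, or None.
- capture(name): name is "side" or "top" or "wrist"; returns the picture (400x640x3 uint8, red, green, blue); there is no depth.
- camera_model(name): a dict with "mtx" (3x3 intrinsics, pixels), "k1" (the pictures are not rectified: a ray, as slopes to the right and down, at radius r is drawn at 1 + k1 r^2 times it, then the intrinsics apply), "rvec" (rotation vector, rad) and "tvec" (3), from world to camera coordinates, as OpenCV has them. Camera axes: x right, y down, z forward; pixel columns grow to the right and rows downward; lengths in mm; the calibration is good to about 2 mm. A picture is of the moment at which its call begins: read the wrist's pose just before it. camera_model takes no time and is no camera call; for the wrist camera it gives the pose at the moment of the call.
A pose or a line that the arm cannot do raises env.IKError and nothing moves.
- close_job(): hands the job in; it is judged then, once.
Readings, each from a call of its own:
- status.read_time_s(): time.
- status.read_joint_positions(): joint angles.
- status.read_dq(): joint speeds.
- status.read_effort(): joint torques, N m.
- status.read_ee_pos(): TCP position.
- status.read_tcp_rot(): TCP orientation.
- status.read_force(): force on the tool from outside, world axes, zero at the start.
- status.read_ft_torque(): the same for the moment, N m.
- status.read_grip_width(): opening from 0.0 (shut) to 1.0 (fully open).
- status.read_grasp_force(): force on a finger pad.
Only numpy, scipy, OpenCV 4.12 (cv2) and the standard library are available. Lean on these libraries where they do the work, as an engineer would, in place of code of your own. Each camera call takes 0.05 s, during which the arm holds its last target. There are 200 camera calls.

## Working session

There is one attempt and no reset: what is moved stays moved. The work goes in short steps, each a Python script; the robot and the scene stay as the last script left them, time stands still between calls to the robot, and variables do not carry over. Pictures are saved under pics/ and viewed, at most 14 in all, crops included, and the job is handed in when it is done.

```bash
ls; mkdir -p pics; python3 - <<'E'
from bench import *
import cv2
for n in ("top","side"):
    cv2.imwrite(f"pics/{n}0.png",capture(n)[:,:,::-1])
    m=camera_model(n);print(n,m)
print(status.read_time_s(),status.read_tcp_rot())
E
```

```text
pics
top {'mtx': array([[479.77113335,   0.        , 318.84065162],
       [  0.        , 479.77113335, 193.85663941],
       [  0.        ,   0.        ,   1.        ]]), 'k1': -0.05323824362662458, 'rvec': array([ 2.12770516, -2.15295043,  0.11114264]), 'tvec': array([  15.89656226,  530.58971511, 1040.63341933])}
side {'mtx': array([[466.41604444,   0.        , 311.48883284],
       [  0.        , 466.41604444, 197.09259656],
       [  0.        ,   0.        ,   1.        ]]), 'k1': -0.04420430186377309, 'rvec': array([ 0.14954233, -2.70716473,  1.51190296]), 'tvec': array([ 541.52922401,   64.50003132, 1116.69466768])}
0.1 [-1.99500672e-04  1.62205123e-01  9.86756859e-01 -6.00044791e-04]
```

View pics/top0.png

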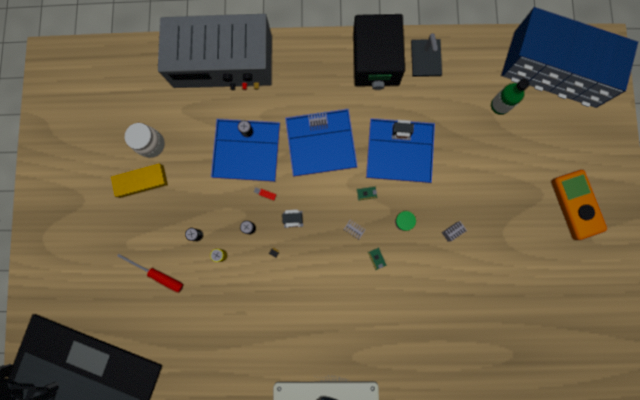

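View pics/side0.png

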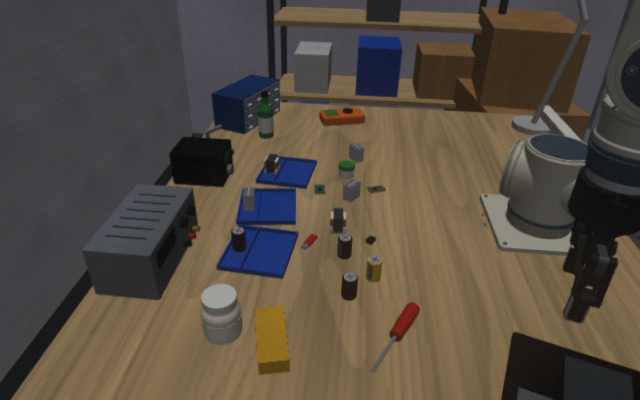

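Top view: two black capacitors are at (193,234) and (247,227). The yellow can at (218,255) is the look-alike, so I'll leave it. The transformer is at (292,218), the heat sinks at (354,230) and (454,231), and the jar at (405,220). From left to right the trays are capacitor, sink and transformer. I'll enlarge this area to confirm.

```bash
python3 - <<'E'
import cv2
i=cv2.imread("pics/top0.png")
a=cv2.resize(i[205:265,180:340],None,fx=5,fy=5,interpolation=cv2.INTER_CUBIC)
b=cv2.resize(i[205:250,320:480],None,fx=5,fy=5,interpolation=cv2.INTER_CUBIC)
import numpy as np
cv2.imwrite("pics/crop1.png",np.vstack([a,b]))
cv2.imwrite("pics/crop2.png",cv2.resize(i[100:190,200:450],None,fx=3.2,fy=3.2,interpolation=cv2.INTER_CUBIC))
E
cat > h.py <<'E'
from bench import *
import cv2, numpy as np
from scipy.spatial.transform import Rotation as R
def pix2world(m,uv,z):
    """pixels (n,2) to world points on the plane at height z"""
    uv=np.atleast_2d(np.float64(uv)); K=m["mtx"]
    d=np.array([m["k1"],0,0,0.]); n=cv2.undistortPoints(uv[:,None],K,d)[:,0]
    Rm=cv2.Rodrigues(m["rvec"])[0]; c=-Rm.T@m["tvec"]
    r=np.c_[n,np.ones(len(n))]@Rm
    return c+r*((z-c[2])/r[:,2])[:,None]
def world2pix(m,p):
    return cv2.projectPoints(np.atleast_2d(np.float64(p)),m["rvec"],m["tvec"],m["mtx"],np.array([m["k1"],0,0,0.]))[0][:,0]
def quat(a):
    """tool down, closing line (tool y) at angle a from world x, chosen mod pi near the base-radial convention"""
    y=np.array([np.cos(a),np.sin(a),0]); z=np.array([0,0,-1.]); x=np.cross(y,z)
    q=R.from_matrix(np.c_[x,y,z]).as_quat(); return q[[3,0,1,2]]
E
```

```text
(no output)
```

View pics/crop1.png

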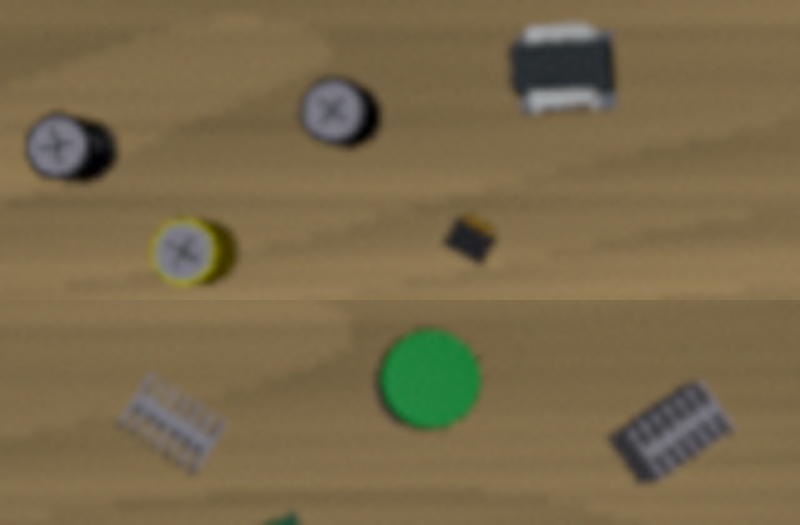

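View pics/crop2.png

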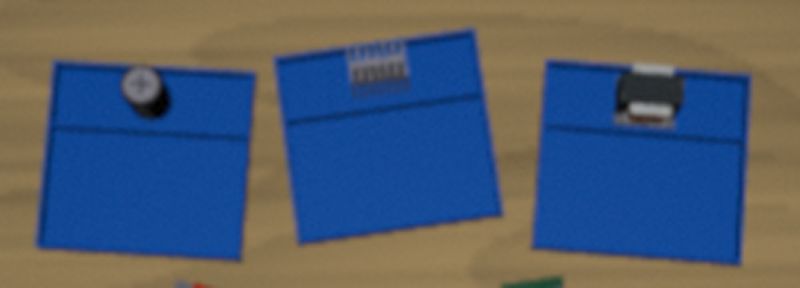

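The crop confirms it. The black capacitors are at crop (58,147) and (333,110), with the yellow decoy at (185,250). The transformer core is at (562,67), and the finned sinks are at (172,423) and (672,430). The jar is at (430,380). The specimens in the three trays are also clear. Next I'll convert these to world positions.

```bash
python3 - <<'E'
from h import *
m=camera_model("top"); np.set_printoptions(precision=3,suppress=True)
def c1(p): p=np.array(p,float); return np.c_[p[:,0]/5+179.6,p[:,1]/5+204.6]
def c1b(p): p=np.array(p,float); return np.c_[p[:,0]/5+319.6,(p[:,1]-300)/5+204.6]
print("caps",pix2world(m,c1([(58,147),(333,110)]),48))
print("xf",pix2world(m,c1([(562,67),(513,69),(612,64)]),42))
print("sinks",pix2world(m,c1b([(172,423),(685,425)]),44), "jar",pix2world(m,c1b([(430,380)]),39))
for n,c in dict(cap=[(54,62),(256,72),(242,259),(38,247)],sink=[(276,58),(473,29),(502,215),(300,243)],xf=[(546,60),(750,74),(740,264),(533,248)]).items():
    c=np.array(c)/3.2+[199.7,99.7]; w=pix2world(m,c,12)[:,:2]
    ax=(w[0]+w[1]-w[2]-w[3])/2; ay=(w[0]+w[3]-w[1]-w[2])/2
    a=np.arctan2(ax[1],ax[0]); b=np.arctan2(-ay[0],ay[1])
    print(n,w.mean(0),np.linalg.norm(ax),np.linalg.norm(ay),a,b)
cm=camera_model("wrist");Rm=cv2.Rodrigues(cm["rvec"])[0]
c=-Rm.T@cm["tvec"]; T=R.from_quat(np.roll(status.read_tcp_rot(),-1)).as_matrix()
print("wristcam in tool",T.T@(c-status.read_ee_pos()),"\n",T.T@Rm.T, cm["mtx"][0,0])
E
```

```text
caps [[443.148 293.228  48.   ]
 [458.305 170.459  48.   ]]
xf [[476.649  69.518  42.   ]
 [476.019  91.313  42.   ]
 [477.716  47.304  42.   ]]
sinks [[ 450.122  -67.159   44.   ]
 [ 446.32  -292.19    44.   ]] jar [[ 467.973 -181.722   39.   ]]
cap [640.72  180.037] 138.85579682773835 149.66489644110442 -0.06784452425619117 -0.0726938695473802
sink [655.372   4.457] 139.60939670227222 146.46851337676713 0.1278987142821545 0.12868917862105572
xf [ 633.766 -179.414] 140.03962629009834 148.5389833882966 -0.0930988698671158 -0.08925185563890223
wristcam in tool [ 73.189   1.195 -71.079] 
 [[-0.    -0.957 -0.289]
 [ 1.    -0.     0.001]
 [-0.001 -0.289  0.957]] 309.8038556829847
```

```bash
cat >> h.py <<'E'
P=dict(cap1=(443.1,293.2,0),cap2=(458.3,170.5,0),xfmr=(476.6,69.5,.04),sink1=(450.1,-67.2,-.58),sink2=(446.3,-292.2,.5))
S=dict(cap=(30,30,48),xfm=(22,44,42),sin=(26,40,44))
def outline(p,s):
    x,y,a=p; w,d,h=s
    if w==30: t=np.linspace(0,2*np.pi,24); q=np.c_[np.cos(t),np.sin(t)]*15
    else: q=np.array([(-w,-d),(w,-d),(w,d),(-w,d)])/2
    c,s_=np.cos(a),np.sin(a); q=q@np.array([[c,s_],[-s_,c]])
    return np.c_[q+[x,y],np.full(len(q),h)]
E
python3 - <<'E'
from h import *
tiles=[]
for n,p in P.items():
    env.reach([p[0],p[1],240],quat(np.pi/2))
    m=camera_model("wrist"); im=capture("wrist")[:,:,::-1].copy(); cv2.imwrite(f"pics/w_{n}.png",im)
    np.savez(f"pics/w_{n}.npz",**m)
    o=world2pix(m,outline(p,S[n[:3]])); c=np.round(o.mean(0)).astype(int); print(n,c)
    x0,y0=np.clip(c-65,0,[640-130,400-130]); t=cv2.resize(im[y0:y0+130,x0:x0+130],None,fx=2,fy=2,interpolation=cv2.INTER_CUBIC)
    cv2.polylines(t,[np.round(((o-[x0,y0]+.5)*2-.5)).astype(int)],True,(0,0,255),1); print(n,x0,y0); tiles.append(t)
tiles.append(tiles[0]*0)
cv2.imwrite("pics/mont.png",np.vstack([np.hstack(tiles[:3]),np.hstack(tiles[3:])])); print(status.read_time_s())
E
```

```text
cap1 [321 192]
cap1 256 127
cap2 [322 191]
cap2 257 126
xfmr [321 189]
xfmr 256 124
sink1 [321 189]
sink1 256 124
sink2 [320 189]
sink2 255 124
4.2583
```

View pics/mont.png

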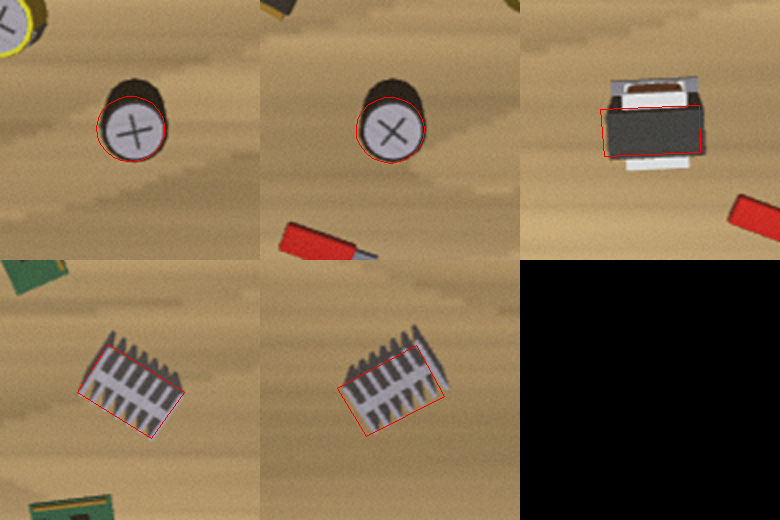

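The predicted outlines agree with the close views to within about 1.5 mm. For example, the cap discs are centred at tile (134,130) and (393,130), and the sinks are at (132,392) and (394,388). I'll apply those small corrections and move the first sink.

```bash
cat >> h.py <<'E'
P=dict(cap1=(443.1,294.2,0),cap2=(458.3,171.3,0),xfmr=(476.6,70.6,.04),sink1=(450.3,-67.2,-.56),sink2=(446.3,-290.8,.53))
T=dict(cap=(640.7,180,-.07),sin=(655.4,4.5,.128),xfm=(633.8,-179.4,-.091))
GH=dict(cap=27,sin=26,xfm=24)      # grasp height above the underside
OPEN=dict(cap=.65,sin=.6,xfm=.8); REL=dict(cap=.5,sin=.45,xfm=.64)
def best(pos,a):
    """of the two equal grasps, the reachable one turning the last joint least"""
    j=np.array(status.read_joint_positions()); c=[]
    for b in (a,a+np.pi):
        s=solver.ik(pos,quat(b))
        if s is not None: c.append((np.abs(np.array(s)-j).max(),b))
    return quat(min(c)[1])
def move(n,dy):
    k=n[:3]; x,y,a=P[n]; off=np.pi/2 if k=="xfm" else 0; z=54+GH[k]
    env.gripper_to(OPEN[k]); up=[x,y,200]
    env.reach(up,best(up,a+off)); env.line_to([x,y,z],150)
    env.gripper_to(0,40); print(n,"grip",status.read_grip_width(),status.read_grasp_force())
    env.line_to([x,y,200],200)
    tx,ty,ta=T[k]; d=np.array([-23.5,dy]); c,s=np.cos(ta),np.sin(ta)
    tx+=c*d[0]-s*d[1]; ty+=s*d[0]+c*d[1]; up=[tx,ty,200]
    env.reach(up,best(up,ta+off)); print(" held",status.read_grip_width(),status.read_force())
    env.line_to([tx,ty,z+12],150); env.line_to([tx,ty,z+3.7],30); print(" down",status.read_force())
    env.gripper_to(REL[k]); env.line_to([tx,ty,200],150)
    print(" t",status.read_time_s(),"open",status.read_grip_width())
E
python3 - <<'E'
from h import *
np.set_printoptions(precision=2,suppress=True)
move("sink2",-34)
m=camera_model("wrist"); cv2.imwrite("pics/a1.png",capture("wrist")[:,:,::-1])
E
```

```text
sink2 grip 0.29961152863346974 40.03036022186279
 held 0.2986970391657313 [ 0.61 -0.21  0.53]
 down [ 0.11 -1.01  1.7 ]
 t 11.4333 open 0.45069666833853395
```

View pics/a1.png

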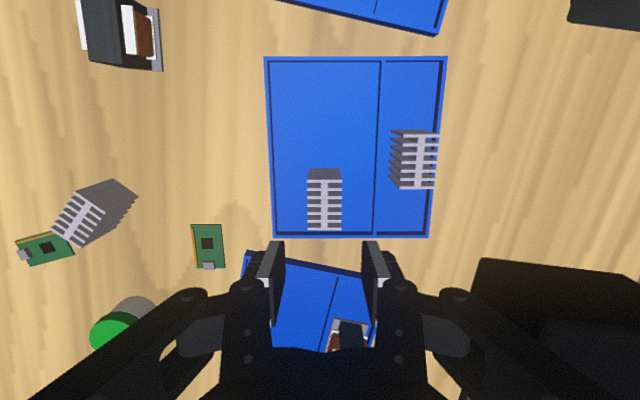

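The first sink stands upright at (324,200) in the front bay of the sink tray, and the jar at (120,325) hasn't moved. I'll continue with the others.

```bash
python3 - <<'E'
from h import *
np.set_printoptions(precision=2,suppress=True)
for n,dy in (("sink1",34),("xfmr",0),("cap2",-34),("cap1",34)):
    move(n,dy)
    w=status.read_grip_width()
env.reach([300,350,300],quat(np.pi/2))
cv2.imwrite("pics/top1.png",cv2.resize(capture("top")[95:275,180:480,::-1],None,fx=2.6,fy=2.6,interpolation=cv2.INTER_CUBIC))
cv2.imwrite("pics/side1.png",cv2.resize(capture("side")[130:310,200:420,::-1],None,fx=3,fy=3,interpolation=cv2.INTER_CUBIC))
E
```

```text
sink1 grip 0.29997386427720346 39.47016477584839
 held 0.29981258635411107 [-0.48 -0.22 -0.82]
 down [ 0.31 -0.92  1.16]
 t 17.925 open 0.44954017090665593
xfmr grip 0.5105315408256476 41.14031195640564
 held 0.5143539168644119 [-0.18  0.16 -2.61]
 down [ 0.9  -0.22  0.24]
 t 25.2917 open 0.6385847990664435
cap2 grip 0.3361912329703552 39.173444509506226
 held 0.3416878056811196 [-0.04  1.61 -0.02]
 down [1.04 0.86 2.47]
 t 32.125 open 0.4981032134581473
cap1 grip 0.34009669093725947 39.21431601047516
 held 0.343102840357259 [-0.45  0.24 -0.51]
 down [0.2  0.25 2.8 ]
 t 38.625 open 0.4999237029419882
```

View pics/top1.png

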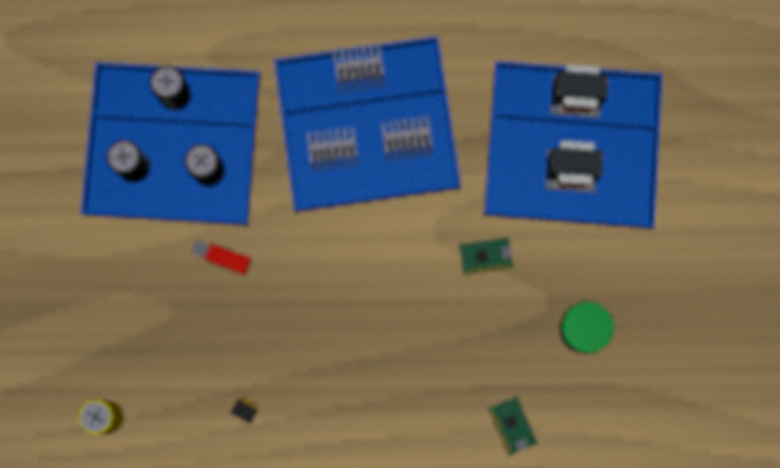

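View pics/side1.png

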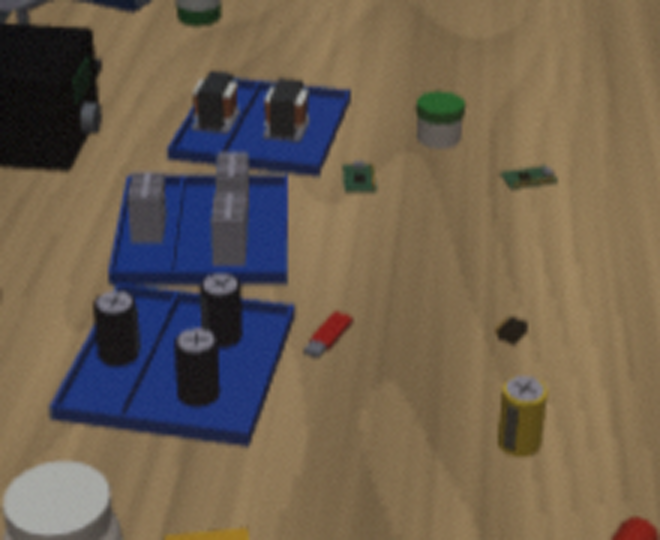

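Both views show all five parts upright in the front bays of the right trays: caps at top-crop (124,157) and (203,161), sinks at (332,146) and (407,137), and transformer at (575,166). The jar at (587,326) and the yellow can haven't moved.

```bash
python3 -c "
from bench import *
print(close_job())"
```

```text
the job is handed in; nothing more can be done
None
```

All five parts are upright in the front bays of their matching trays, the flux jar was not moved, and the job was handed in at about 40 s of the allowed 120 s; no verdict came back on hand-in.

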